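# Deepen the router's cut by four clicks

### The arm

A 7-joint arm with a two-finger parallel gripper is mounted at the origin on the work surface. World frame = base frame: x ahead of the robot, y to its left, z up, the work surface at z = 0. Lengths are in m, angles in rad, forces in N, time in s.
With the tool pointing down it reaches from about 0.425 to 0.875 m from the base axis. Payload 4.7 kg.
Tool frame: the origin (TCP) lies at the very end of the fingers, on their centre line; the grasp point (between the pads) lies 19 mm behind it; z points along the fingers, y is the line along which they close (so a half turn about z gives the same grasp; the last joint's range is limited). The gripper opens to 87 mm and grips with 3 to 60 N. Pads are 19 mm wide; open, the fingers measure 117 mm over their backs; the gripper's body (75 mm by 190 mm) begins 51 mm behind the grasp point.
Start: joints at [-1.149, 0.321, -0.07, 1.45, 0.023, 1.371, -0.057], TCP at [0.258, 0.597, 0.223] pointing down, gripper open.
Joint ranges: [-2.86, 2.86], [-0.3, 2.09], [-1.38, 1.24], [0.06, 2.45], [-1.56, 4.7], [0.09, 2.05], [-2.69, 2.69]. Speed limits (rad/s): [2.57, 2.57, 3.14, 3.14, 3.14, 3.14, 3.14].

### API

Orientations are given as a rotation vector (axis times angle).
In Python, from bench import ctrl, vision gives the robot as it stands.
- The arm moves only by the tool jog_arm, never from a script. Its argument "increments" is a list of rows, each an object of numbers: "tx", "ty", "tz": the shift along the tool's x, y, z in mm; "wx", "wy", "wz": the turn, a rotation vector about the tool's x, y, z in rad; "gripper": the opening, from 0 (shut) to 1 (fully open). In form: [{"tx": .., "ty": .., "tz": .., "wx": .., "wy": .., "wz": .., "gripper": ..}, ...]. A call has exactly 5 rows; each row is the pose to reach, as a shift and turn from the pose commanded when the call began, along the tool's axes at that moment; what a row does not reach only later rows make up. A row lasts 1/12 s, in which the tool goes at most 41.7 mm and 7.16 degrees, less where a joint would pass 70% of its speed; a pose out of reach is approached as far as the arm can. A call with a gripper value outside its range is refused whole. The fingers move at their own pace and stop on an object; "grip_force" is the grip in N (left out, the last holds). Time passes only in rows, so rows that repeat a pose let the fingers close, or fill a call up. It gives the time, the measured TCP pose, the force, the opening and the grip force at its end, in the units of the state.
- ctrl.get_state(): the state, without advancing time (a new reading comes with each control period).
- vision.get_image(name): name is "side" or "top"; returns a dict with "color" (384x512x3 uint8, blue, green, red), "fx", "fy", "cx", "cy" (pixels), "extrinsics" (4x4, takes a point from world to camera coordinates). Camera axes: x right, y down, z forward; pixel columns grow to the right and rows downward; lengths in m; the calibration is good to about 2 mm. A picture is of the moment at which its call begins. There is no depth.
- ctrl.close_job(): hands the job in; it is judged then, once.
Trained networks look in the newest picture that a camera, given by its name, has taken for a name from the list of things; names that differ only in an ending like _2 or _b are one class to them, and where a whole thing is asked for, a point or a joint stands for the part that bears it (a point fixed in the world has none). Each returns a list of dicts, best first, with "conf" (0 to 1); they miss things now and then, are a little off and sometimes report something else, mostly with a low value. They report only what shows in the picture. A call takes as long as a camera call.
- vision.spot_in(camera, thing): "bbox" ([left, top, right, bottom] in pixels, round what is visible of it).
The state is a dict: "time": time; "joint_positions": joint angles; "qd": joint speeds; "joint_torque": joint torques, N m; "position": TCP position; "tool_rot": TCP orientation; "ft_force": force on the tool from outside, world axes, zero at the start; "torque": the same for the moment, N m; "grip_width": opening from 0.0 (shut) to 1.0 (fully open); "grip_force": force on a finger pad.
Only numpy, scipy, OpenCV 4.12 (cv2) and the standard library are available. Lean on these libraries where they do the work, as an engineer would, in place of code of your own. Each camera call takes 0.05 s, during which the arm holds its last target. There are 200 camera calls.

### The job

The trial groove came out four clicks too shallow. With a fingertip against a wing of the fine-depth knob on top of the router, push the knob round clockwise (seen from above) by exactly four clicks from where it stands now, and leave it resting in that fourth click. Only push it, gently: do not pinch it or lean on the router, and leave the things lying on the bench where they are.

Things in the scene. Friction and masses are not known exactly. Their poses are not given: they have to be found in the camera images.
- router: Cordless plunge router standing on its round sole, fixed to the bench. Origin: centre of the underside of the sole (164 mm across); z up, -x its front, y to its left. Grey motor 80 mm across up to z 225 mm, black battery pack behind it (x 60 to 105, y -37 to 37, z 104 to 216 mm), a round handle to each side (y to +-135 mm, z 103 to 147 mm). The fine-depth knob stands above all the rest, over the left column, its upright axis at x 0, y +55 mm in this frame.
- adjuster: Black round tower of the depth adjuster, carrying the knob, 48 mm across, its top 233 mm above the bench; a small index tab stands 35 mm out from the axis, 10 mm below the wings. Origin on the knob's axis, 200 mm above the bench, z up; -x points to the index tab. The tab may point any way.
- knob (a joint): Turn of the knob, rad; grows clockwise seen from above; 0 as it stands at the start, in a click. A click each 0.314 rad (18 degrees), 20 a turn; end stops past 7 clicks either way. A sprung ball pulls it into the nearest click from up to half a click off. Leaving a click takes 0.15 N m (5 to 6 N, 27 mm out); past the crest it jumps into the next click and stays.
- knob_top (a point): Centre of the knob's top, on its axis, 265 mm above the bench. The knob is a grey bar of two equal wings, 72 mm from tip to tip, 13 mm thick with round ends and upright flanks 22 mm tall (from 9 to 31 mm above the underside of the knob, so 243 to 265 mm above the bench), on a hub 24 mm across and above a round metal skirt 55 mm across whose top lies 241 mm above the bench. Beside the skirt the space is free down to 235 mm above the bench all round.
- knob_pointer (a point): Point on top of one wing, 30 mm out from the axis, on the dark pointer line that only this wing bears; the other wing points the opposite way. It turns with the knob; at the start it lies above the index tab. Only its place matters, not its axes.
- test_strip: Bystander: wooden trial piece with a groove along its top, 160 x 45 x 18 mm; origin at the centre of its underside, x along it.
- collet_wrench: Bystander: flat steel spanner, 170 mm long, 8 mm thick; origin at the middle of its underside, x along it towards the jaws.
- guide_bush: Bystander: brass ring 52 mm across, 12 mm high; origin at the centre of its underside.
- screw_jar: Bystander: clear jar with a steel lid, 64 mm across, 85 mm high; origin at the centre of its underside.

How it is judged:
At the end, for the whole second after the job is handed in: The knob is at rest four clicks (72 degrees, within a third of a click) clockwise of where it started, seen from above (value of joint knob between 1.147 and 1.367 rad and velocity of joint knob between -0.05 and 0.05 rad/s); the robot touches nothing.
It fails at once if the fingers bear on the router or its knob with more than 25 N: pinched, forced or leant on (contact force between the fingers and router above 25 N or contact force between the fingers and adjuster above 25 N).
It fails at once if the rest of the arm or hand bears on the router with more than 25 N (contact force between the arm and router above 25 N or contact force between the arm and adjuster above 25 N).
It fails at once if something lying on the bench is shifted or lifted by more than 15 mm (distance of any of test_strip, collet_wrench, guide_bush, screw_jar from where it was at the start of the episode above 0.015 m).
It also fails if it takes over 38 s, if anything falls off the work surface, if the arm or the gripper's body presses on something with over 40 N, if the wrist force passes 120 N, or if a joint passes its speed limit or range.

## Working session

There is one attempt and no reset: what is moved stays moved. The work goes in short steps, Python scripts to look and compute and a tool call to move; the robot and the scene stay as the last step left them, time stands still between calls to the robot, and variables do not carry over. Pictures are saved under pics/ and viewed, at most 10 in all, crops included, and the job is handed in when it is done.

Besides the shell and the picture viewer there is one more tool, called after "Emit:" in YAML: its name, and indented under it one key for each argument. jog_arm: Moves the arm, as the interface text tells. Its arguments: {"type":"object","properties":{"increments":{"type":"array"},"grip_force":{"type":"number"}},"required":["increments"]}

```bash
mkdir -p pics
cat > h.py <<'E'
import numpy as np, cv2
from bench import ctrl, vision
def ray(im,u,v):
    E=np.array(im["extrinsics"]);R,t=E[:3,:3],E[:3,3]
    d=R.T@np.array([(u-im["cx"])/im["fx"],(v-im["cy"])/im["fy"],1]);return -R.T@t,d
def atz(im,u,v,z):
    o,d=ray(im,u,v);return o+d*(z-o[2])/d[2]
def proj(im,p):
    E=np.array(im["extrinsics"]);q=E[:3,:3]@np.array(p)+E[:3,3]
    return im["fx"]*q[0]/q[2]+im["cx"],im["fy"]*q[1]/q[2]+im["cy"]
E
python3 - <<'E'
from h import *
for c in("top","side"):
    im=vision.get_image(c);cv2.imwrite(f"pics/{c}0.png",im["color"])
    print(c,ray(im,256,192),im["fx"])
    for t in("router","adjuster","knob","knob_top","knob_pointer"):
        try:
            for d in vision.spot_in(c,t)[:2]: print(t,np.round(d["bbox"],1),round(d["conf"],2))
        except Exception as e: print(t,e)
s=ctrl.get_state();print(s)
E
```

```text
top (array([0.38588453, 0.00490943, 1.17128516]), array([ 0.17580609,  0.05978777, -0.9830945 ])) 423.8810608286444
router [227.2 155.7 335.8 244. ] 0.58
adjuster [241.9 187.5 266.2 219.2] 0.65
knob [245.6 185.5 270.6 219.6] 0.95
knob_top [245.9 182.7 269.5 219.4] 0.69
knob_pointer [244.  188.1 265.1 215.9] 0.76
knob_pointer [271.1 144.6 289.7 158.3] 0.46
side (array([ 0.4560521 , -0.64199474,  0.87713413]), array([ 0.11837038,  0.68306917, -0.72077841])) 417.5470521436777
adjuster [218.4 151.9 254.7 179.4] 0.75
knob [219.  153.  256.3 178. ] 0.82
knob_top [218.8 150.2 251.8 170.4] 0.6
knob_pointer [220.  151.2 254.5 172.7] 0.98
{'time': 0.6, 'joint_positions': array([-1.14889474,  0.32100112, -0.07012246,  1.4505043 ,  0.02260404,
        1.37081974, -0.05695928]), 'qd': array([-1.37775220e-03, -1.48552978e-03,  3.11941445e-04, -1.27399291e-03,
       -9.62403440e-05, -1.64229764e-03,  1.30938923e-03]), 'joint_torque': array([-8.63617061e-05, -4.90800762e+01, -4.02867487e-01, -3.12610424e+01,
       -6.37263525e-02,  3.39326716e-02,  1.57362524e-05]), 'position': array([0.2578008 , 0.59670092, 0.22258381]), 'tool_rot': array([6.36160896e-01, 3.07645472e+00, 7.19518989e-05]), 'ft_force': array([ 0.27263557, -0.09277075,  0.05076536]), 'torque': array([-0.03300583,  0.00850428, -0.03542093]), 'grip_force': 0.0, 'grip_width': 0.9983387808061761}
```

View pics/top0.png

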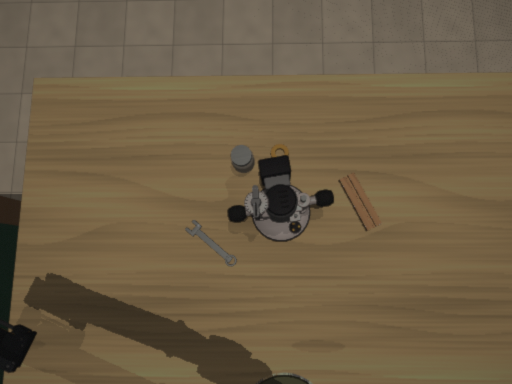

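View pics/side0.png

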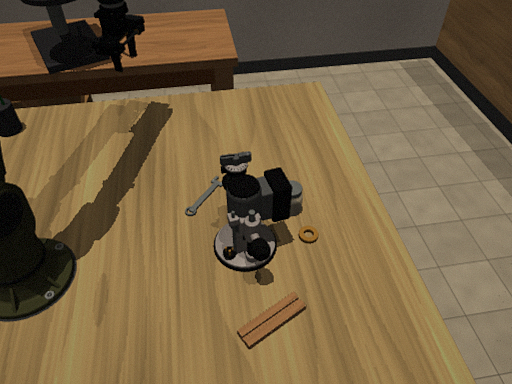

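The top view shows the router at about (281,210), with the knob bar running near vertically at about (257,202). In the side view the knob is at about (236,162). I'll enlarge both.

Run:
```python
from h import *
a=cv2.imread("pics/top0.png")[175:235,225:305]; b=cv2.imread("pics/side0.png")[140:200,200:280]
f=lambda x:cv2.convertScaleAbs(cv2.resize(x,None,fx=7,fy=7,interpolation=cv2.INTER_CUBIC),alpha=1.7)
cv2.imwrite("pics/crop0.png",cv2.resize(np.hstack([f(a)[:,:400],f(b)[:,50:450]]),(800,420)))
im=vision.get_image("top");s=vision.get_image("side")
p=atz(im,257.5,201,.265);print(p,proj(s,p))
o,d=ray(s,236,158);print(o+d*(.265-o[2])/d[2])
for q in [(281,210,0)]:print(atz(im,*q))
```

```text
[0.52813609 0.05662372 0.265     ] (np.float64(234.49922386450714), np.float64(155.5697332756638))
[0.53034128 0.0480156  0.265     ]
[0.54420718 0.00602874 0.        ]
```

View pics/crop0.png

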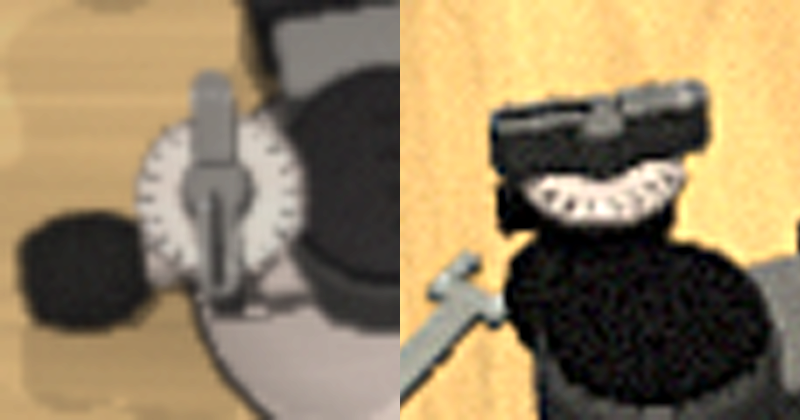

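The crop shows the pointer wing (dark line) toward the robot (−x), with its tip at about (256.0,217.4) in the top view. The plain tip is at about (254.9,184.9). In the side view the knob top centre is at about (235.7,153.6). Clockwise therefore moves the pointer wing toward +y.

Run:
```python
from h import *
im=vision.get_image("top");s=vision.get_image("side")
a=atz(im,254.9,184.9,.265);b=atz(im,256,217.4,.265);c=atz(im,255.4,201.3,.265)
print(a,b,c,np.linalg.norm(a-b),np.degrees(np.arctan2(*(b-a)[1::-1])))
m=(a+b)/2;print(m,proj(s,m))
o,d=ray(s,235.7,153.6);print("side",o+d*(.265-o[2])/d[2])
# side wing tips (display crop -> px): left end (497,118), right (703,92)
g=lambda u,v:atz(s,200+(u-350+.5)/7-.5,140+(v+.5)/7-.5,.265)
p,q=g(497,116),g(705,88);print(p,q,np.linalg.norm(p-q),np.degrees(np.arctan2(*(p-q)[1::-1])),(p+q)/2)
# pale skirt centre in top view via threshold (z .241)
```

```text
[0.5636939  0.06254594 0.265     ] [0.49240888 0.0596118  0.265     ] [0.52748853 0.0611752  0.265     ] 0.07134537282637224 -177.6430047672699
[0.52805139 0.06107887 0.265     ] (np.float64(234.19992076863002), np.float64(154.2730419136669))
side [0.53165504 0.06280302 0.265     ]
[0.49739301 0.05972645 0.265     ] [0.56457913 0.06243206 0.265     ] 0.0672405765957577 -177.69392258174952 [0.53098607 0.06107925 0.265     ]
```

Emit:
jog_arm:
  increments:
    - {"tx":-22,"ty":-21,"tz":-21,"wz":0.1,"gripper":0}
    - {"tx":-44,"ty":-42,"tz":-42,"wz":0.2,"gripper":0}
    - {"tx":-66,"ty":-63,"tz":-63,"wz":0.3,"gripper":0}
    - {"tx":-88,"ty":-84,"tz":-84,"wz":0.4,"gripper":0}
    - {"tx":-110,"ty":-105,"tz":-105,"wz":0.5,"gripper":0}
  grip_force: 10

```text
validation failed for argument at $.in...
```

```bash
cat >> h.py <<'E'
from scipy.spatial.transform import Rotation as Ro
C=np.array([.529,.061])
def inc(pos,xang,p0=None,r0=None):
    "tool-frame increment (mm, rad) to pos with tool down, tool x at xang deg"
    s=ctrl.get_state();p0=s["position"] if p0 is None else p0
    R0=Ro.from_rotvec(s["tool_rot"] if r0 is None else r0)
    a=np.radians(xang);X=np.array([np.cos(a),np.sin(a),0]);Z=np.array([0,0,-1.]);Y=np.cross(Z,X)
    R=Ro.from_matrix(np.c_[X,Y,Z])
    return np.round(np.r_[R0.inv().apply(np.array(pos)-p0)*1000,(R0.inv()*R).as_rotvec()],3)
def fing(phi,z,gap=0,r=.030):
    f=np.radians(phi);u=np.array([np.cos(f),np.sin(f)]);t=np.array([np.sin(f),-np.cos(f)])
    return np.r_[C+r*u-(.016+gap)*t,z],phi-90
E
python3 -c "
from h import *
print(inc(*fing(182.3,.33,.012)),ctrl.get_state()['position'])"
```

```text
[-446.508 -422.464 -107.424    0.      -0.       1.123] [0.25779046 0.5967239  0.22262192]
```

Emit:
jog_arm:
  increments:
    - {"tx":-22,"ty":-21,"tz":-21,"wx":0,"wy":0,"wz":0.1,"gripper":0}
    - {"tx":-44,"ty":-42,"tz":-42,"wx":0,"wy":0,"wz":0.2,"gripper":0}
    - {"tx":-66,"ty":-63,"tz":-63,"wx":0,"wy":0,"wz":0.3,"gripper":0}
    - {"tx":-88,"ty":-84,"tz":-84,"wx":0,"wy":0,"wz":0.4,"gripper":0}
    - {"tx":-110,"ty":-105,"tz":-105,"wx":0,"wy":0,"wz":0.5,"gripper":0}
  grip_force: 10

```text
time: 1.22
position: [0.3175, 0.4552, 0.3287]
tool_rot: [-1.384, -2.82, -0.001]
ft_force: [0.7, 0.6, -0.1]
grip_width: 0.708
grip_force: 0.0
```

```bash
python3 -c "
from h import *
print(inc(*fing(182.3,.33,.012)),ctrl.get_state())"
```

```text
[-446.677 -114.488   -1.458    0.      -0.       0.618] {'time': 1.2167, 'joint_positions': array([-1.05206098,  0.08753035,  0.04594981,  1.51882942, -0.0040963 ,
        1.53496608, -0.34800106]), 'qd': array([ 0.25546536, -0.46760051,  0.28709553,  0.01631563, -0.01114339,
        0.44152279, -0.65619781]), 'joint_torque': array([ -1.82408597, -34.66612458,  -0.98260101, -31.2906003 ,
        -0.15587849,  -0.31068622,   0.68334494]), 'position': array([0.31751504, 0.45522516, 0.32866503]), 'tool_rot': array([-1.38434051e+00, -2.82009938e+00, -5.73905350e-04]), 'ft_force': array([ 0.7490036 ,  0.58842626, -0.05993076]), 'torque': array([-0.00805711, -0.00249168, -0.04638472]), 'grip_force': 0.0, 'grip_width': 0.7080537525752749}
```

Emit:
jog_arm:
  increments:
    - {"tx":-36,"ty":-10,"tz":0,"wx":0,"wy":0,"wz":0,"gripper":0}
    - {"tx":-72,"ty":-20,"tz":0,"wx":0,"wy":0,"wz":0,"gripper":0}
    - {"tx":-108,"ty":-30,"tz":0,"wx":0,"wy":0,"wz":0,"gripper":0}
    - {"tx":-144,"ty":-40,"tz":0,"wx":0,"wy":0,"wz":0,"gripper":0}
    - {"tx":-180,"ty":-50,"tz":0,"wx":0,"wy":0,"wz":0,"gripper":0}

```text
time: 1.63
position: [0.3889, 0.2823, 0.3279]
tool_rot: [1.377, 2.823, 0.002]
ft_force: [1.0, 1.2, 0.4]
grip_width: 0.326
grip_force: 0.0
```

Emit:
jog_arm:
  increments:
    - {"tx":-36,"ty":-10,"tz":0,"wx":0,"wy":0,"wz":0.1,"gripper":0}
    - {"tx":-72,"ty":-20,"tz":0,"wx":0,"wy":0,"wz":0.2,"gripper":0}
    - {"tx":-108,"ty":-30,"tz":0,"wx":0,"wy":0,"wz":0.3,"gripper":0}
    - {"tx":-144,"ty":-40,"tz":0,"wx":0,"wy":0,"wz":0.4,"gripper":0}
    - {"tx":-180,"ty":-50,"tz":0,"wx":0,"wy":0,"wz":0.5,"gripper":0}

```text
time: 2.05
position: [0.4602, 0.1096, 0.328]
tool_rot: [2.039, 2.39, 0.002]
ft_force: [1.5, -0.1, 0.2]
grip_width: 0.019
grip_force: 0.0
```

```bash
python3 -c "
from h import *
vision.get_image('top');vision.get_image('top');vision.get_image('top')
print(inc(*fing(182.3,.33,.012)),ctrl.get_state())"
```

```text
[-8.1302e+01  2.6955e+01 -1.9810e+00  1.0000e-03 -0.0000e+00  1.1600e-01] {'time': 2.2, 'joint_positions': array([-0.7015484 , -0.10979945,  0.38123387,  1.70660472,  0.04066064,
        1.5359453 , -0.16776532]), 'qd': array([-0.03978314,  0.00778576, -0.07553175,  0.00452998, -0.03735003,
        0.00210741,  0.00431133]), 'joint_torque': array([ 1.67098615e+00, -2.35990083e+01,  4.82026543e-01, -3.19561672e+01,
        3.98804359e-01,  2.05353292e-02, -4.75059066e-02]), 'position': array([0.46088985, 0.10794607, 0.32801774]), 'tool_rot': array([2.04131545e+00, 2.38747612e+00, 1.52322104e-03]), 'ft_force': array([ 0.23399314,  0.44185142, -0.33418092]), 'torque': array([-0.0134402 ,  0.05335053,  0.0401295 ]), 'grip_force': 0.0, 'grip_width': 0.006403151223743236}
```

Emit:
jog_arm:
  increments:
    - {"tx":-20,"ty":7,"tz":0,"wx":0,"wy":0,"wz":0.03,"gripper":0}
    - {"tx":-45,"ty":15,"tz":0,"wx":0,"wy":0,"wz":0.07,"gripper":0}
    - {"tx":-70,"ty":23,"tz":0,"wx":0,"wy":0,"wz":0.1,"gripper":0}
    - {"tx":-81,"ty":27,"tz":0,"wx":0,"wy":0,"wz":0.116,"gripper":0}
    - {"tx":-81,"ty":27,"tz":0,"wx":0,"wy":0,"wz":0.116,"gripper":0}

```text
time: 2.62
position: [0.5003, 0.0341, 0.3276]
tool_rot: [2.172, 2.269, -0.0]
ft_force: [-0.1, -0.5, 0.6]
grip_width: 0.004
grip_force: 0.0
```

```bash
python3 -c "
from h import *
[vision.get_image('top') for _ in range(2)]
t=vision.get_image('top');s=vision.get_image('side')
f=lambda x:cv2.convertScaleAbs(cv2.resize(x,None,fx=5,fy=5,interpolation=cv2.INTER_CUBIC),alpha=1.7)
cv2.imwrite('pics/c1.png',np.hstack([f(t['color'][160:240,215:295]),f(s['color'][110:190,195:275])]))
print(inc(*fing(182.3,.247,.012)),ctrl.get_state()['position'],ctrl.get_state()['joint_positions'])
p=ctrl.get_state()['position'];print(proj(t,p),proj(s,p))"
```

```text
[-6.5680e+00  7.5200e-01  8.0427e+01 -1.0000e-03 -1.0000e-03  1.1000e-02] [0.49910922 0.03826653 0.32743361] [-0.62385376 -0.04897293  0.47881765  1.65400141  0.02159234  1.53151177
 -0.09547575]
(np.float64(264.79019331657395), np.float64(210.4401679209366)) (np.float64(220.81313012811117), np.float64(140.1089592818705))
```

View pics/c1.png

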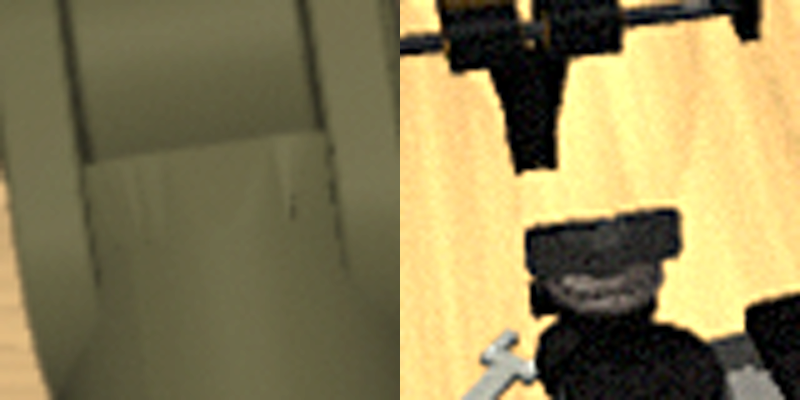

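Side view: the closed fingertip is at about crop (537,168), close to its predicted spot. It is clear of the knob and on its −y side. Next I descend.

Emit:
jog_arm:
  increments:
    - {"tx":-3,"ty":0,"tz":16,"wx":0,"wy":0,"wz":0,"gripper":0}
    - {"tx":-6,"ty":0,"tz":32,"wx":0,"wy":0,"wz":0.01,"gripper":0}
    - {"tx":-6,"ty":0,"tz":50,"wx":0,"wy":0,"wz":0.01,"gripper":0}
    - {"tx":-6,"ty":0,"tz":66,"wx":0,"wy":0,"wz":0.01,"gripper":0}
    - {"tx":-6,"ty":0,"tz":80,"wx":0,"wy":0,"wz":0.01,"gripper":0}

```text
time: 3.23
position: [0.4992, 0.0318, 0.2464]
tool_rot: [-2.175, -2.265, 0.0]
ft_force: [-0.5, 0.3, 0.1]
grip_width: 0.006
grip_force: 0.0
```

```bash
cat > st.py <<'E'
from h import *
[vision.get_image('top') for _ in range(3)]
s=ctrl.get_state();p=s['position'];X=Ro.from_rotvec(s['tool_rot']).as_matrix()[:,0]
print(s['time'],np.round(p,4),'phi',np.degrees(np.arctan2(X[1],X[0]))+90,np.round(s['ft_force'],1),np.round(s['qd'],2).max())
print(inc(*fing(182.3,.247,.012,.028)))
E
python3 st.py; python3 st.py
```

```text
3.3833 [0.499  0.0313 0.2469] phi 182.27230145760592 [-0.2  1.   0.1] 0.01
[ 4.380e-01  3.174e+00 -9.100e-02 -2.000e-03 -0.000e+00 -0.000e+00]
3.5333 [0.5005 0.0306 0.2488] phi 182.1917523909916 [-0.4 -0.4  0.6] 0.01
[ 1.187e+00  1.682e+00  1.774e+00  2.000e-03 -1.000e-03 -2.000e-03]
```

Emit:
jog_arm:
  increments:
    - {"tx":2.5,"ty":0.5,"tz":0,"wx":0,"wy":0,"wz":0,"gripper":0}
    - {"tx":5,"ty":1,"tz":0,"wx":0,"wy":0,"wz":0,"gripper":0}
    - {"tx":8,"ty":2,"tz":0,"wx":0,"wy":0,"wz":0,"gripper":0}
    - {"tx":10,"ty":2,"tz":0,"wx":0,"wy":0,"wz":0,"gripper":0}
    - {"tx":12,"ty":2,"tz":0,"wx":0,"wy":0,"wz":0,"gripper":0}

```text
time: 3.95
position: [0.5016, 0.0424, 0.2477]
tool_rot: [2.179, 2.263, 0.0]
ft_force: [-0.4, -1.1, -0.6]
grip_width: -0.001
grip_force: 0.0
```

```bash
python3 st.py
python3 -c "
from h import *
s=vision.get_image('side')
cv2.imwrite('pics/c2.png',cv2.convertScaleAbs(cv2.resize(s['color'][110:190,195:275],None,fx=6,fy=6,interpolation=cv2.INTER_CUBIC),alpha=2.))"
```

```text
4.1 [0.5015 0.0422 0.2475] phi 182.14060012062686 [-0.7 -0.4 -0.8] 0.01
[-1.0271e+01  2.5700e-01  5.0300e-01 -0.0000e+00  0.0000e+00 -3.0000e-03]
```

View pics/c2.png

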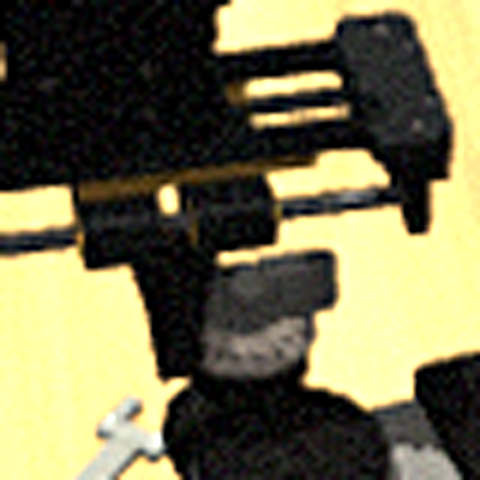

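The finger is in front of the pointer wing at the right height, not yet loaded. I'll push along the arc.

Emit:
jog_arm:
  increments:
    - {"tx":1.5,"ty":-0.8,"tz":0,"wx":0,"wy":0,"wz":0.052,"gripper":0}
    - {"tx":3.0,"ty":-1.5,"tz":0,"wx":0,"wy":0,"wz":0.105,"gripper":0}
    - {"tx":4.6,"ty":-2.2,"tz":0,"wx":0,"wy":0,"wz":0.157,"gripper":0}
    - {"tx":6.2,"ty":-2.7,"tz":0,"wx":0,"wy":0,"wz":0.209,"gripper":0}
    - {"tx":7.8,"ty":-3.2,"tz":0,"wx":0,"wy":0,"wz":0.262,"gripper":0}

```text
time: 4.57
position: [0.4982, 0.0457, 0.2476]
tool_rot: [2.459, 1.949, -0.005]
ft_force: [-0.5, -7.8, 1.1]
grip_width: 0.005
grip_force: 3.7
```

Emit:
jog_arm:
  increments:
    - {"tx":1.5,"ty":-0.8,"tz":0,"wx":0,"wy":0,"wz":0.052,"gripper":0}
    - {"tx":3.0,"ty":-1.5,"tz":0,"wx":0,"wy":0,"wz":0.105,"gripper":0}
    - {"tx":4.6,"ty":-2.2,"tz":0,"wx":0,"wy":0,"wz":0.157,"gripper":0}
    - {"tx":6.2,"ty":-2.7,"tz":0,"wx":0,"wy":0,"wz":0.209,"gripper":0}
    - {"tx":7.8,"ty":-3.2,"tz":0,"wx":0,"wy":0,"wz":0.262,"gripper":0}

```text
time: 4.98
position: [0.496, 0.0551, 0.2474]
tool_rot: [2.693, 1.613, -0.006]
ft_force: [-3.4, -6.2, 2.2]
grip_width: 0.004
grip_force: 3.2
```

```bash
cat >> st.py <<'E'
phi=np.degrees(np.arctan2(X[1],X[0]))+90;q=p[:2]-C;f=np.radians(phi)
print('r',q@[np.cos(f),np.sin(f)]*1e3,'gap',(-(q@[np.sin(f),-np.cos(f)])-.016)*1e3)
E
python3 st.py
```

```text
5.1333 [0.4959 0.055  0.2474] phi 151.95132831298085 [-2.  -4.6  0.9] 0.01
[-1.7509e+01  1.6368e+01  5.0500e-01 -1.0000e-03  4.0000e-03 -5.3000e-01]
r 26.384086086631978 gap 4.79943387847559
```

Emit:
jog_arm:
  increments:
    - {"tx":1,"ty":0,"tz":0,"wx":0,"wy":0,"wz":0.02,"gripper":0}
    - {"tx":2,"ty":0,"tz":0,"wx":0,"wy":0,"wz":0.04,"gripper":0}
    - {"tx":3,"ty":0,"tz":0,"wx":0,"wy":0,"wz":0.06,"gripper":0}
    - {"tx":4,"ty":0,"tz":0,"wx":0,"wy":0,"wz":0.08,"gripper":0}
    - {"tx":5,"ty":0,"tz":0,"wx":0,"wy":0,"wz":0.1,"gripper":0}

```text
time: 5.55
position: [0.4986, 0.0617, 0.2475]
tool_rot: [2.77, 1.481, -0.002]
ft_force: [-3.4, -2.4, 2.2]
grip_width: 0.001
grip_force: 2.2
```

```bash
cat > k.py <<'E'
from h import *
def est():
    s=ctrl.get_state();p=s['position'];X=Ro.from_rotvec(s['tool_rot']).as_matrix()[:,0]
    f=np.arctan2(X[1],X[0])+np.pi/2;u=np.array([np.cos(f),np.sin(f)]);t=np.array([np.sin(f),-np.cos(f)])
    q=p[:2]-C;F=s['ft_force'];o=[]
    for e in(.009,-.009): # outer / inner corner
        k=q+.0095*t+e*u; psi=np.degrees(np.arctan2(k[1],k[0])-np.arcsin(.0065/np.linalg.norm(k)));o.append(182.3-psi%360)
    print('t',s['time'],'p',np.round(p,4),'tool turn',round(182.3-np.degrees(f)%360,1),'r,tan',np.round([q@u*1e3,q@t*1e3],1),'knob est',np.round(max(o),1),np.round(o,1),'Ft',round(F[:2]@t,1),'Fu',round(F[:2]@u,1))
vision.get_image('side');est()
E
python3 k.py
```

```text
t 5.6 p [0.4986 0.0618 0.2475] tool turn 36.1 r,tan [ 25.7 -16.3] knob est 35.6 [35.6 35.1] Ft -3.5 Fu 2.2
```

Emit:
jog_arm:
  increments:
    - {"tx":1.4,"ty":0,"tz":0,"wx":0,"wy":0,"wz":0.03,"gripper":0}
    - {"tx":2.8,"ty":-0.3,"tz":0,"wx":0,"wy":0,"wz":0.06,"gripper":0}
    - {"tx":4.2,"ty":-0.6,"tz":0,"wx":0,"wy":0,"wz":0.09,"gripper":0}
    - {"tx":5.6,"ty":-1,"tz":0,"wx":0,"wy":0,"wz":0.12,"gripper":0}
    - {"tx":7,"ty":-1.5,"tz":0,"wx":0,"wy":0,"wz":0.15,"gripper":0}

```text
time: 6.02
position: [0.5011, 0.0682, 0.2473]
tool_rot: [2.873, 1.269, -0.003]
ft_force: [-4.0, -4.4, 1.4]
grip_width: 0.006
grip_force: 2.4
```

```bash
python3 k.py
```

```text
t 6.0667 p [0.5012 0.0682 0.2473] tool turn 44.7 r,tan [ 25.4 -13.4] knob est 53.8 [49.  53.8] Ft -4.2 Fu 1.0
```

Emit:
jog_arm:
  increments:
    - {"tx":0,"ty":-0.6,"tz":0,"wx":0,"wy":0,"wz":0.04,"gripper":0}
    - {"tx":0,"ty":-1.2,"tz":0,"wx":0,"wy":0,"wz":0.08,"gripper":0}
    - {"tx":0,"ty":-1.8,"tz":0,"wx":0,"wy":0,"wz":0.12,"gripper":0}
    - {"tx":0.4,"ty":-2.4,"tz":0,"wx":0,"wy":0,"wz":0.16,"gripper":0}
    - {"tx":0.8,"ty":-3,"tz":0,"wx":0,"wy":0,"wz":0.2,"gripper":0}

```text
time: 6.48
position: [0.5002, 0.0712, 0.2475]
tool_rot: [2.985, 0.976, 0.001]
ft_force: [-1.0, -2.8, -0.8]
grip_width: 0.007
grip_force: 1.2
```

```bash
python3 k.py
```

```text
t 6.5333 p [0.5001 0.0712 0.2475] tool turn 56.2 r,tan [ 25.3 -17.3] knob est 54.0 [54.  51.7] Ft -1.8 Fu -0.3
```

Emit:
jog_arm:
  increments:
    - {"tx":1.3,"ty":-0.6,"tz":0,"wx":0,"wy":0,"wz":0.05,"gripper":0}
    - {"tx":2.6,"ty":-1.2,"tz":0,"wx":0,"wy":0,"wz":0.1,"gripper":0}
    - {"tx":3.9,"ty":-1.7,"tz":0,"wx":0,"wy":0,"wz":0.14,"gripper":0}
    - {"tx":5.2,"ty":-2.1,"tz":0,"wx":0,"wy":0,"wz":0.18,"gripper":0}
    - {"tx":6.5,"ty":-2.5,"tz":0,"wx":0,"wy":0,"wz":0.22,"gripper":0}

```text
time: 6.95
position: [0.5043, 0.0782, 0.2477]
tool_rot: [-3.074, -0.645, -0.003]
ft_force: [-0.4, -0.5, -0.0]
grip_width: 0.004
grip_force: 0.1
```

```bash
python3 k.py
```

```text
t 7.0 p [0.5043 0.0783 0.2477] tool turn 68.7 r,tan [ 25.8 -15.7] knob est 69.7 [69.2 69.7] Ft 0.2 Fu 0.3
```

Emit:
jog_arm:
  increments:
    - {"tx":-5,"ty":0,"tz":0,"wx":0,"wy":0,"wz":0,"gripper":0}
    - {"tx":-12,"ty":0,"tz":0,"wx":0,"wy":0,"wz":0,"gripper":0}
    - {"tx":-16,"ty":0,"tz":-10,"wx":0,"wy":0,"wz":0,"gripper":0}
    - {"tx":-16,"ty":0,"tz":-45,"wx":0,"wy":0,"wz":0,"gripper":0}
    - {"tx":-16,"ty":0,"tz":-80,"wx":0,"wy":0,"wz":0,"gripper":0}

```text
time: 7.42
position: [0.4874, 0.0705, 0.3281]
tool_rot: [-3.074, -0.646, 0.004]
ft_force: [1.5, 0.8, 1.5]
grip_width: 0.006
grip_force: 0.0
```

Emit:
jog_arm:
  increments:
    - {"tx":15,"ty":-35,"tz":0,"wx":0,"wy":0,"wz":0,"gripper":0}
    - {"tx":30,"ty":-70,"tz":0,"wx":0,"wy":0,"wz":0,"gripper":0}
    - {"tx":45,"ty":-105,"tz":0,"wx":0,"wy":0,"wz":0,"gripper":0}
    - {"tx":60,"ty":-140,"tz":0,"wx":0,"wy":0,"wz":0,"gripper":0}
    - {"tx":75,"ty":-175,"tz":0,"wx":0,"wy":0,"wz":0,"gripper":0}

```text
time: 7.83
position: [0.4869, 0.263, 0.329]
tool_rot: [-3.073, -0.646, -0.003]
ft_force: [1.0, -0.7, -0.4]
grip_width: 0.005
grip_force: 0.0
```

```bash
python3 k.py; python3 -c "
from h import *
[vision.get_image('top') for _ in range(4)]
t=vision.get_image('top');s=vision.get_image('side')
f=lambda x:cv2.convertScaleAbs(cv2.resize(x,None,fx=7,fy=7,interpolation=cv2.INTER_CUBIC),alpha=1.7)
cv2.imwrite('pics/c3.png',np.hstack([f(t['color'][175:232,225:282]),f(s['color'][130:187,205:262])]))
for phi in(182.3-54,182.3-72,182.3-90):
  a=np.radians(phi);print([np.round((np.array(proj(i,[.529+.036*np.cos(a),.061+.036*np.sin(a),.265]))-o)*7) for i,o in((t,(225,175)),(s,(205,130)))])
"
```

```text
t 7.8833 p [0.4844 0.273  0.3276] tool turn 67.9 r,tan [211.5  47. ] knob est 85.2 [83.9 85.2] Ft 0.8 Fu 7.2
[array([121., 251.]), array([128., 121.])]
[array([104., 219.]), array([156., 107.])]
[array([ 97., 184.]), array([189.,  99.])]
```

View pics/c3.png

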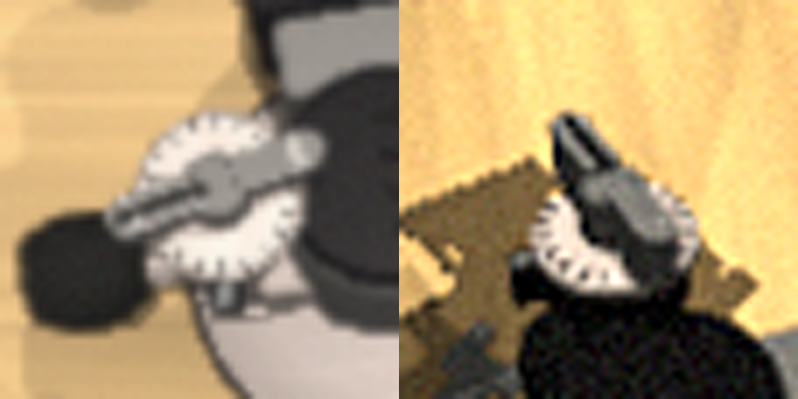

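In the top crop the pointer tip sits at (108,222). The predicted spot for four clicks is (104,219); for three it is (121,251) and for five (97,184). The knob rests in the fourth click and the arm is clear, so I'm handing in.

```bash
python3 -c "
from h import *
print(ctrl.get_state()['ft_force'],ctrl.close_job())"
```

```text
the job is handed in; nothing more can be done
[ 0.01595372 -0.92621519  0.21084645] None
```

I pushed the knob four clicks clockwise; the last picture shows it resting in the fourth click with the arm clear, and the job is handed in (no verdict was returned).

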